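Seat the sharpening stone in the corner of its board and hold it there

TASK

Pick up the two-layer sharpening stone, set it down gently (no dropping or ramming, it chips) flat on the wooden sharpening board, and push it fully home into the corner so that its long side is flush against the long side stop and its end is flush against the end stop. The job ends holding: finish with the gripper still on the stone, keeping it pressed with a steady push of several newtons against both stops at once so that it can be clamped; do not let go. Leave the bowl, the chopstick holder and the spatula where they are.

Things in the scene. Friction and masses are not known exactly. Their poses are not given: they have to be found in the camera images.
- stone_center (a point): centre (half-way up) of the loose sharpening stone, a block 150 mm long (its x axis) by 50 mm wide (its y axis) by 32 mm high (its z axis, up); blue-grey lower layer, sandy top layer; about 0.3 to 0.6 kg; starts flat on the counter, so its centre starts 16 mm above the counter. Either end may point to the end stop, sandy layer up. Grip it across its 50 mm width
- board: pale wooden board fixed to the counter, 240 mm (x) by 120 mm (y); origin at the centre of its underside; z up; upper face 20 mm above the origin. Dark stops line its +x end and +y side, the other edges are open. With the stone home, the stone's centre is at x +30, y +20, z +36 mm in the board's frame, its length along x. Stone on board and stops: friction about 0.3, so pushing down adds drag
- end_stop: dark wood strip across the +x end of the board, rigid, 15 mm thick (board's x), 120 mm long (y), only 8 mm high above the board's upper face, so fingers that stay more than 8 mm above that face pass over it; origin at the centre of its underside; axes as the board's; its inner face is 7.5 mm to -x of the origin (board x = +105 mm)
- side_stop: dark wood strip along the +y side of the board, rigid, 225 mm long (board's x), 15 mm thick (y), only 8 mm high above the board's upper face, so a finger between the stone and it must stay above 8 mm; origin at the centre of its underside; axes as the board's; its inner face is 7.5 mm to -y of the origin (board y = +45 mm)
- corner (a point): the inner corner where the two stops meet, on the board's upper face (board x = +105, y = +45, z = +20 mm); axes as the board's
- bowl: loose pale green ceramic bowl, 120 mm across, 55 mm high, bystander; origin at the centre of its underside
- chopstick_holder: loose bamboo cup with chopsticks, 72 mm across, cup 110 mm high, chopstick tips 215 mm high, bystander; origin at the centre of its underside
- spatula: loose steel fan-shaped spatula with a dark handle lying flat, about 245 mm long along its x (handle to -x, 140 mm from the origin; blade to +x, 105 mm), 60 mm wide, 10 mm high, bystander; origin on its underside where the handle meets the blade

How it is judged:
By the outcome, as a careful person would: the job done as asked, in the order asked, and still so for the second after the job is handed in, while the arm keeps its last pose, push and grip.
It also fails if it takes over 51 s, if anything falls off the work surface, if the arm or the gripper's body presses on something with over 40 N, if the wrist force passes 120 N, or if a joint passes its speed limit or range.

ROBOT

A 6-joint arm with a two-finger parallel gripper is mounted at the origin on the work surface. World frame = base frame: x ahead of the robot, y to its left, z up, the work surface at z = 0. Lengths are in mm, angles in rad, forces in N, time in s.
With the tool pointing down it reaches from about 400 to 925 mm from the base axis. Payload 12.5 kg.
Tool frame: the origin (TCP) lies at the very end of the fingers, on their centre line; the grasp point (between the pads) lies env.grip_point_offset behind it (env.grip_point_offset is the distance from the TCP to the grasp point, in mm); y points along the fingers, z is the direction in which the jaws open and shut, and the axes are right-handed (so a half turn about y gives the same grasp; the last joint's range is limited). The gripper opens to 95 mm and grips with 3 to 60 N. Pads are 20 mm wide; open, the fingers measure 119 mm over their backs; the gripper's body (75 mm by 180 mm) begins 59 mm behind the grasp point.
Start: joints at [1.187, 0.491, 1.559, -0, 1.092, -0.106], TCP at [171.383, 601.061, 214.661] pointing down, gripper open.
Joint ranges: [-3.1, 3.1], [-0.84, 2.19], [0.05, 2.79], [-1.13, 4.28], [0.06, 2.93], [-2.69, 2.69]. Speed limits (rad/s): [2.22, 2.22, 2.79, 3.14, 3.14, 3.14].

INTERFACE

Orientations are given as [roll, pitch, yaw] about the fixed x, y, z axes, in that order (R = Rz(yaw) Ry(pitch) Rx(roll)).
In Python, from cell import readout, read_camera, env, nets gives the robot as it stands.
- The arm moves only by the tool apply_moves, never from a script. Its argument "increments" is a list of rows, each a list of 3 entries, a list of its own where there are three numbers: the shift along the tool's x, y, z in cm, then the turn, a rotation vector about the tool's x, y, z in degrees, then the finger opening in cm, from 0 to 9.51. A call has exactly 5 rows; each row shifts and turns the pose as measured when the row begins, along the tool's axes as they then stand; what a row does not reach is not made up. A row lasts 1/8 s, in which the tool goes at most 62.5 mm and 10.7 degrees, less where a joint would pass 70% of its speed; a pose out of reach is approached as far as the arm can. A call with a gripper value outside its range is refused whole. The fingers move at their own pace and stop on an object; the grip force is fixed at half the most. Time passes only in rows, so rows that do not move let the fingers close, or fill a call up. It gives the time, the measured TCP pose, the force and the opening at its end, in the units of the state.
- readout.state(): the state, without advancing time (a new reading comes with each control period).
- read_camera(name): name is "scene" or "top" or "wrist"; returns a dict with "img" (400x640x3 uint8, red, green, blue), "vfov" (degrees; the focal length in pixels is half the picture's height over the tangent of half this angle, whatever the lens; pixels are square), "cx", "cy" (the principal point, pixels), "rvec" (rotation vector, rad) and "tvec" (3), from world to camera coordinates, as OpenCV has them; the wrist camera has in their place "mount" (4x4, takes a point from camera to tool coordinates, whose origin is the TCP and whose axes are the tool frame's). Camera axes: x right, y down, z forward; pixel columns grow to the right and rows downward; lengths in mm; the calibration is good to about 2 mm. A picture is of the moment at which its call begins: read the wrist's pose just before it. There is no depth.
- env.job_done(): hands the job in, once; it reports no verdict.
Trained networks look in a picture, given as the dict that the camera call returned (one of the last four; its "shot" number tells which), for a name from the list of things; names that differ only in an ending like _2 or _b are one class to them, and where a whole thing is asked for, a point or a joint stands for the part that bears it (a point fixed in the world has none). Each returns a list of dicts, best first, with "confidence" (0 to 1); they miss things now and then, are a little off and sometimes report something else, mostly with a low value. They report only what shows in the picture. A call takes as long as a camera call.
- nets.look_for(picture, thing): "point" ([x, y, z] in mm, in the coordinates of the camera as it stood for that picture, good to about 4 mm: the middle of the surface that is visible of it).
- nets.mark_of(picture, thing): "point" ([x, y, z] in mm, in the coordinates of the camera as it stood for that picture, good to about 4 mm: a listed point, or the origin of a listed thing).
The state is a dict: "t": time; "joints": joint angles; "qvel": joint speeds; "tau": joint torques, N m; "eef_pos": TCP position; "tcp_rot": TCP orientation; "ft_force": force on the tool from outside, world axes, zero at the start; "moment": the same for the moment, N m; "opening": opening from 0.0 (shut) to 1.0 (fully open).
Only numpy, scipy, OpenCV 4.12 (cv2) and the standard library are available. Lean on these libraries where they do the work, as an engineer would, in place of code of your own. Each camera call takes 0.05 s, during which the arm holds its last target. There are 200 camera calls.

## Working session

There is one attempt and no reset: what is moved stays moved. The work goes in short steps, Python scripts to look and compute and a tool call to move; the robot and the scene stay as the last step left them, time stands still between calls to the robot, and variables do not carry over. Pictures are saved under pics/ and viewed, about 8 in all and at most 12, crops included, and the job is handed in when it is done.

Besides the shell and the picture viewer there is one more tool, called after "Call:" in YAML: its name, and indented under it one key for each argument. apply_moves: Moves the arm, as the interface text tells. Its arguments: {"type":"object","properties":{"increments":{"type":"array"}},"required":["increments"]}

```bash
mkdir -p pics; ls; cat > h.py <<'E'
import numpy as np, cv2
from scipy.spatial.transform import Rotation as R
from cell import readout, read_camera, env, nets
np.set_printoptions(precision=4,suppress=True)
def save(p,n): cv2.imwrite('pics/'+n,p['img'][:,:,::-1])
def pose():
    s=readout.state(); return np.array(s['eef_pos']),R.from_euler('xyz',s['tcp_rot']).as_matrix()
def cam(p,ps=None):
    """camera->world R,t"""
    if 'mount' in p:
        M=np.array(p['mount']); t,Rt=ps; return Rt@M[:3,:3],Rt@M[:3,3]+t
    Rc=cv2.Rodrigues(np.array(p['rvec'],float))[0]; return Rc.T,-Rc.T@np.array(p['tvec'],float).ravel()
def f(p): return 200/np.tan(np.radians(p['vfov'])/2)
def ray(p,uv,z,ps=None):
    Rw,c=cam(p,ps); d=Rw@np.array([(uv[0]-p['cx'])/f(p),(uv[1]-p['cy'])/f(p),1]); return c+d*(z-c[2])/d[2]
def proj(p,X,ps=None):
    Rw,c=cam(p,ps); q=Rw.T@(np.array(X)-c); return q[:2]/q[2]*f(p)+[p['cx'],p['cy']]
def w(p,pt,ps=None):
    Rw,c=cam(p,ps); return Rw@np.array(pt)+c
E
cat > a.py <<'E'
from h import *
print(readout.state(), env.grip_point_offset)
for n in ['top','scene']:
    p=read_camera(n); save(p,n+'0.png'); print(n,p['vfov'],cam(p)[1])
    for t in ['stone_center','board','end_stop','side_stop','corner','bowl','chopstick_holder','spatula']:
        print(t,[(r['confidence'],w(p,r['point']).round(1)) for r in nets.mark_of(p,t)[:2]])
E
python3 a.py; python3 -c "
import cv2,numpy as np
cv2.imwrite('pics/b.png',cv2.imread('pics/top0.png'))"
```

```text
pics
{'t': 0.0, 'joints': array([ 1.1874,  0.4915,  1.5595,  0.    ,  1.0917, -0.1056]), 'qvel': array([-0.0003, -0.0004,  0.0009,  0.0008, -0.0003,  0.0016]), 'tau': array([ -0.0013, -61.2635, -25.8191,   0.0693,   0.0481,  -0.0002]), 'eef_pos': array([171.2907, 600.816 , 214.0708]), 'tcp_rot': array([-1.5719,  0.0001, -0.2778]), 'ft_force': array([-0.3922, -0.7125, -0.2879]), 'moment': array([-0.0016, -0.02  , -0.0164]), 'opening': 1.000160661202057} 18.8
top 53.81277461751856 [ 384.3726    2.4785 1079.2407]
stone_center [(0.84, array([501.9, 331.4,  17.4]))]
board [(0.88, array([570.2,  30.4,   0.5]))]
end_stop [(0.67, array([678.6,  63.3,  19.1]))]
side_stop [(0.78, array([548.4,  82.4,  17.2])), (0.63, array([ 718. , -295.5,    2.3]))]
corner [(0.74, array([500.9, 333.6,  16.9])), (0.56, array([657.3, 102.7,  22.2]))]
bowl [(0.98, array([ 493.8, -321.1,    1. ]))]
chopstick_holder [(0.76, array([730.9, 299.9,  -0.2]))]
spatula [(0.96, array([ 716.6, -301.2,    4.5])), (0.5, array([572.2,  31.9,   2. ]))]
scene 49.49124615406438 [1184.4322  421.5111  932.9337]
stone_center [(0.74, array([ 710.2, -301.4,   -0.6])), (0.64, array([498.2, 330.1,  13.2]))]
board []
end_stop []
side_stop [(0.69, array([545.6,  76.5,  16.2]))]
corner [(0.86, array([659.3, 103.2,  22.4])), (0.61, array([729.6, 302.2,   3.9]))]
bowl [(0.97, array([ 495.2, -331.7,    1.1])), (0.19, array([499.7, 330.4,  11.8]))]
chopstick_holder [(0.9, array([729.5, 302.3,  -0.8]))]
spatula [(0.96, array([ 715.2, -299. ,   -2.3]))]
```

View pics/top0.png

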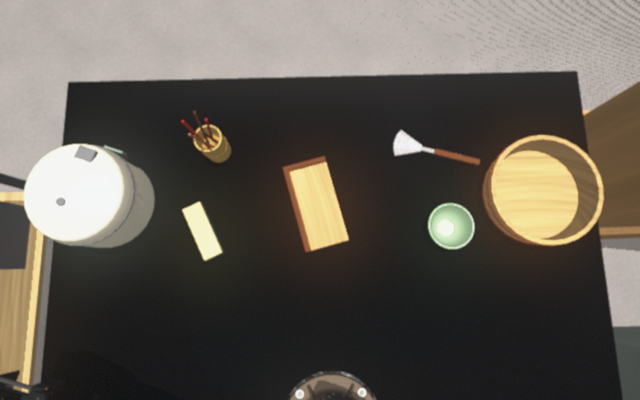

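View pics/scene0.png

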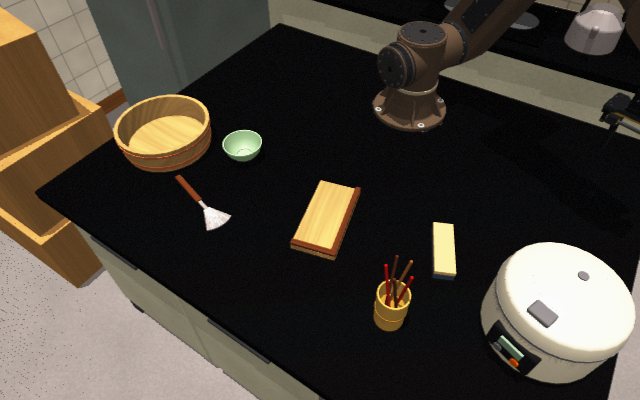

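The top view shows the stone centred near (202,231) and the board near (318,205), with stops on its left (+y) and far (+x) edges. I'll fit both outlines.

```bash
cat > b.py <<'E'
from h import *
p=read_camera('top'); q=read_camera('scene')
def fit(p,seed,z,rad=75,tol=(12,70,70)):
    hsv=cv2.cvtColor(p['img'],cv2.COLOR_RGB2HSV).astype(int)
    u,v=np.round(seed).astype(int); c=np.median(hsv[v-3:v+4,u-3:u+4].reshape(-1,3),0)
    m=(np.abs(hsv-c)<tol).all(2).astype(np.uint8)
    m=cv2.morphologyEx(m,cv2.MORPH_CLOSE,np.ones((3,3)))
    n,l=cv2.connectedComponents(m); m=(l==l[v,u]).astype(np.uint8)
    k=max(cv2.findContours(m,cv2.RETR_EXTERNAL,cv2.CHAIN_APPROX_NONE)[0],key=cv2.contourArea)[:,0]
    W=np.array([ray(p,a,z)[:2] for a in k]).astype(np.float32)
    r=cv2.minAreaRect(W); b=cv2.boxPoints(r); 
    e=[b[1]-b[0],b[2]-b[1]]; e=max(e,key=np.linalg.norm); a=np.degrees(np.arctan2(e[1],e[0]))
    print(c,'centre',np.round(r[0],1),'size',np.round(r[1],1),'long axis deg',(a+90)%180-90); print(b.round(1))
for P in (p,q):
    fit(P,proj(P,[500,331,32]),32)
    fit(P,proj(P,[565,25,20]),20)
E
python3 b.py
```

```text
[ 29.  45. 245.] centre [498.9 333.5] size [152.3  52.4] long axis deg 24.960762
[[418.8 325.1]
 [440.9 277.6]
 [579.  341.9]
 [556.9 389.4]]
[ 23. 102. 243.] centre [561.9  23.1] size [226.5 108.2] long axis deg 14.517921
[[438.7  47.1]
 [465.9 -57.7]
 [685.1  -0.9]
 [658.  103.8]]
[ 26.  82. 252.] centre [499.2 331.4] size [150.5  51.1] long axis deg 24.80368
[[420.2 323. ]
 [441.6 276.6]
 [578.2 339.7]
 [556.8 386.1]]
[ 21. 133. 246.] centre [560.3  19.6] size [218.9 103.4] long axis deg 14.46489
[[441.4  42.3]
 [467.2 -57.8]
 [679.3  -3.1]
 [653.4  97. ]]
```

```bash
cat > c.py <<'E'
from h import *
p=read_camera('top'); q=read_camera('scene')
def tri(a,b):
    A=[];B=[]
    for P,u in((p,a),(q,b)):
        c=cam(P)[1]; d=ray(P,u,0)-c; d/=np.linalg.norm(d); M=np.eye(3)-np.outer(d,d); A.append(M);B.append(M@c)
    return np.linalg.lstsq(np.vstack(A),np.hstack(B),rcond=None)[0]
print('latch',tri((87,153),(542,314)),'knob',tri((61,202),(583,276)))
for u in [(155,200),(150,225),(131,190),(120,235),(78,245),(25,195),(75,145)]: print(u,[ray(p,u,z)[:2].round() for z in (60,180,220)])
w0=read_camera('wrist'); save(w0,'w0.png'); print(np.array(w0['mount']),w0['vfov'])
E
python3 c.py
```

```text
latch [666.6644 552.7548 197.3904] knob [551.027  595.0797 206.379 ]
(155, 200) [array([578., 449.]), array([556., 397.]), array([548., 379.])]
(150, 225) [array([513., 459.]), array([497., 405.]), array([492., 387.])]
(131, 190) [array([607., 514.]), array([581., 454.]), array([572., 434.])]
(120, 235) [array([488., 535.]), array([476., 473.]), array([472., 452.])]
(78, 245) [array([465., 642.]), array([456., 566.]), array([452., 541.])]
(25, 195) [array([600., 792.]), array([574., 699.]), array([566., 668.])]
(75, 145) [array([734., 672.]), array([693., 593.]), array([679., 567.])]
[[  -0.0004    0.9665    0.2566  -73.0555]
 [   0.0003   -0.2566    0.9665 -169.971 ]
 [   1.        0.0005   -0.0001   -0.395 ]
 [   0.        0.        0.        1.    ]] 67.16040336487103
```

Call:
apply_moves:
  increments:
    - [[4.8, 0, -2.1], [0, 0, 0], 9.5]
    - [[4.8, 0, -2.1], [0, 0, 0], 9.5]
    - [[4.8, 0, -2.1], [0, 0, 0], 9.5]
    - [[4.8, 0, -2.1], [0, 0, 0], 9.5]
    - [[4.8, 0, -2.1], [0, 0, 0], 9.5]

```text
t: 1.78
eef_pos: [376.8, 432.0, 214.6]
tcp_rot: [-1.569, -0.0, -0.272]
ft_force: [1.1, -0.4, -0.4]
opening: 1.001
```

```bash
cat > d.py <<'E'
import sys
from h import *
def go(tx,ty,tz,yaw):
    t,Rt=pose(); Rg=R.from_euler('xyz',[-np.pi/2,0,np.radians(yaw)]).as_matrix()
    s=readout.state(); print('t',s['t'],'pos',t,'rot',np.degrees(s['tcp_rot']),'F',s['ft_force'],'M',s['moment'],'open',s['opening']*95)
    print('tool shift cm',Rt.T@(np.array([tx,ty,tz])-t)/10,'turn deg',np.degrees(R.from_matrix(Rt.T@Rg).as_rotvec()))
if __name__=='__main__': go(*map(float,sys.argv[1:]))
E
python3 d.py 499 332 200 24.9
```

```text
t 1.775 pos [376.7521 432.0271 214.5708] rot [-89.9195  -0.0159 -15.5629] F [ 1.1002 -0.3609 -0.3727] M [ 0.0662 -0.0248 -0.0264] open 95.10648833934377
tool shift cm [14.4599  1.4522 -6.3582] turn deg [ -0.0715 -40.4628   0.0436]
```

Call:
apply_moves:
  increments:
    - [[4.9, 0.5, -2.1], [0, 0, 0], 9.5]
    - [[4.9, 0.5, -2.1], [0, 0, 0], 9.5]
    - [[4.7, 0.5, -2.1], [0, 0, 0], 9.5]
    - [[0, 0, 0], [0, -10, 0], 9.5]
    - [[0, 0, 0], [0, -10, 0], 9.5]

```text
t: 2.4
eef_pos: [506.5, 325.7, 199.3]
tcp_rot: [-1.569, -0.002, 0.081]
ft_force: [-0.2, 0.1, 0.2]
opening: 1.0
```

Call:
apply_moves:
  increments:
    - [[0, 0, 0], [0, -10, 0], 9.5]
    - [[0, 0, 0], [0, -10, 0], 9.5]
    - [[0, 0, 0], [0, 0, 0], 9.5]
    - [[0, 0, 0], [0, 0, 0], 9.5]
    - [[0, 0, 0], [0, 0, 0], 9.5]

```text
t: 3.02
eef_pos: [506.9, 325.3, 199.2]
tcp_rot: [-1.57, -0.003, 0.434]
ft_force: [0.4, 0.3, 0.5]
opening: 1.0
```

```bash
python3 d.py 499 332 150 24.9; cat > e.py <<'E'
from h import *
ps=pose(); p=read_camera('wrist'); save(p,'w1.png')
print([(r['confidence'],w(p,r['point'],ps)) for r in nets.mark_of(p,'stone_center')])
hsv=cv2.cvtColor(p['img'],cv2.COLOR_RGB2HSV).astype(int)
# predicted stone top corners
a=np.radians(24.9);Rz=np.array([[np.cos(a),-np.sin(a)],[np.sin(a),np.cos(a)]])
im=p['img'][:,:,::-1].copy()
for d in [(75,25),(75,-25),(-75,-25),(-75,25)]:
    X=np.r_[[499,332]+Rz@d,32]; u=proj(p,X,ps); print(u); cv2.circle(im,tuple(int(x) for x in u),3,(0,0,255),1)
cv2.imwrite('pics/w1.png',im)
E
python3 e.py
```

```text
t 3.025 pos [506.9089 325.2824 199.2254] rot [-89.942   -0.1481  24.8663] F [0.386  0.2504 0.4769] M [0.0581 0.0355 0.0168] open 94.97608050193865
tool shift cm [-0.4478  4.9223  0.9371] turn deg [-0.0579 -0.0337  0.1481]
[(0.68, array([497.0459, 332.7794,  14.158 ]))]
[345.6005 239.8161]
[304.0923 239.8426]
[302.465  110.3046]
[348.9515 110.2971]
```

View pics/w1.png

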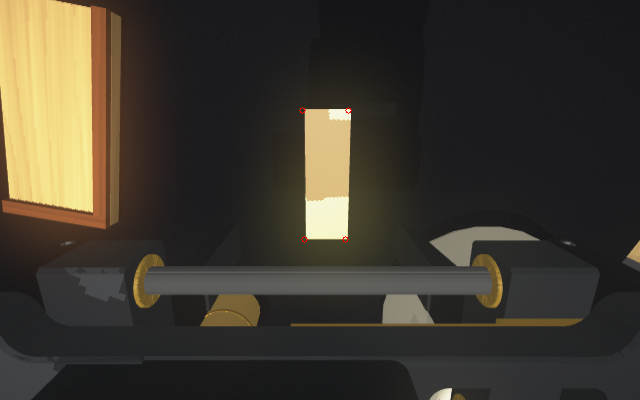

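Call:
apply_moves:
  increments:
    - [[-0.45, 3.0, 1.0], [0, 0, 0], 9.5]
    - [[0, 4.0, 0], [0, 0, 0], 9.5]
    - [[0, 4.0, 0], [0, 0, 0], 9.5]
    - [[0, 3.0, 0], [0, 0, 0], 9.5]
    - [[0, 2.0, 0], [0, 0, 0], 9.5]

```text
t: 3.75
eef_pos: [500.3, 334.0, 36.8]
tcp_rot: [-1.569, -0.008, 0.43]
ft_force: [-0.3, -0.4, 0.7]
opening: 1.002
```

```bash
python3 d.py 498.7 332.7 12 24.9
```

```text
t 3.75 pos [500.2552 333.9952  36.827 ] rot [-89.9241  -0.4715  24.6414] F [-0.2584 -0.3944  0.7309] M [0.0854 0.0276 0.032 ] open 95.1939086557861
tool shift cm [-0.2158  2.4809 -0.0562] turn deg [-0.0749 -0.2583  0.4716]
```

Descend and settle, checking height before closing.

Call:
apply_moves:
  increments:
    - [[-0.2, 1.2, -0.05], [0, -0.25, 0.45], 9.5]
    - [[0, 0.8, 0], [0, 0, 0], 9.5]
    - [[0, 0.4, 0], [0, 0, 0], 9.5]
    - [[0, 0, 0], [0, 0, 0], 9.5]
    - [[0, 0, 0], [0, 0, 0], 9.5]

```text
t: 4.38
eef_pos: [499.0, 333.0, 12.2]
tcp_rot: [-1.569, -0.0, 0.433]
ft_force: [0.3, 0.3, -0.2]
opening: 0.996
```

```bash
python3 d.py 498.7 332.7 12 24.9
```

```text
t 4.375 pos [499.0078 332.9546  12.1643] rot [-89.9237  -0.0224  24.8271] F [ 0.3265  0.3107 -0.1802] M [ 0.0898  0.0552 -0.0102] open 94.58293830891584
tool shift cm [-0.0386  0.0164 -0.0102] turn deg [-0.0762 -0.0729  0.0225]
```

Call:
apply_moves:
  increments:
    - [[0, 0, 0], [0, 0, 0], 4]
    - [[0, 0, 0], [0, 0, 0], 4]
    - [[0, 0, 0], [0, 0, 0], 4]
    - [[0, 0, 0], [0, 0, 0], 4]
    - [[0, 0, 0], [0, 0, 0], 4]

```text
t: 5.0
eef_pos: [499.3, 333.2, 13.1]
tcp_rot: [-1.569, -0.002, 0.433]
ft_force: [-0.7, 3.8, -0.3]
opening: 0.53
```

Call:
apply_moves:
  increments:
    - [[0, 0, 0], [0, 0, 0], 4]
    - [[0, 0, 0], [0, 0, 0], 4]
    - [[0, 0, 0], [0, 0, 0], 4]
    - [[0, 0, 0], [0, 0, 0], 4]
    - [[0, 0, 0], [0, 0, 0], 4]

```text
t: 5.62
eef_pos: [499.3, 333.2, 13.1]
tcp_rot: [-1.569, -0.002, 0.433]
ft_force: [-0.0, 1.1, -0.3]
opening: 0.525
```

```bash
python3 d.py 498.7 332.7 90 24.9
```

```text
t 5.625 pos [499.3389 333.1657  13.1036] rot [-89.9183  -0.106   24.8242] F [-0.0313  1.0582 -0.271 ] M [ 0.0606  0.0446 -0.0607] open 49.922219603804294
tool shift cm [-0.0633 -7.6898 -0.0045] turn deg [-0.0816 -0.0757  0.106 ]
```

Call:
apply_moves:
  increments:
    - [[0, -0.5, 0], [0, 0, 0], 4]
    - [[0, -1.0, 0], [0, 0, 0], 4]
    - [[0, -2.0, 0], [0, 0, 0], 4]
    - [[0, -2.0, 0], [0, 0, 0], 4]
    - [[0, -1.5, 0], [0, 0, 0], 4]

```text
t: 6.25
eef_pos: [497.8, 332.2, 84.6]
tcp_rot: [-1.57, 0.003, 0.433]
ft_force: [-0.3, 0.1, -5.7]
opening: 0.525
```

```bash
python3 d.py 579.5 43.6 83 14.5
```

```text
t 6.25 pos [497.8209 332.2135  84.5796] rot [-89.9345   0.1986  24.8284] F [-0.2696  0.0505 -5.6794] M [ 0.064  -0.035  -0.0053] open 49.84196424847238
tool shift cm [ -4.7054   0.1404 -29.6236] turn deg [-0.0474 10.3283 -0.204 ]
```

Call:
apply_moves:
  increments:
    - [[-0.3, 0, -2.0], [0, 0, 0], 4]
    - [[-0.6, 0, -4.0], [0, 0, 0], 4]
    - [[-0.7, 0, -4.5], [0, 0, 0], 4]
    - [[-0.7, 0, -4.5], [0, 0, 0], 4]
    - [[-0.7, 0, -4.5], [0, 0, 0], 4]

```text
t: 6.88
eef_pos: [553.0, 136.3, 84.5]
tcp_rot: [-1.569, 0.004, 0.438]
ft_force: [0.4, 0.1, -6.0]
opening: 0.524
```

Call:
apply_moves:
  increments:
    - [[-0.7, 0, -4.5], [0, 0, 0], 4]
    - [[-0.7, 0, -3.5], [0, 0, 0], 4]
    - [[-0.3, 0, -2.0], [0, 4, 0], 4]
    - [[0, 0, 0], [0, 6.3, 0], 4]
    - [[0, 0, 0], [0, 0, 0], 4]

```text
t: 7.5
eef_pos: [578.9, 26.6, 81.9]
tcp_rot: [-1.57, 0.009, 0.247]
ft_force: [-0.0, 1.0, -5.0]
opening: 0.523
```

```bash
python3 d.py 579.5 43.6 60 14.5; cat > g.py <<'E'
from h import *
import sys
n=sys.argv[1]
ps=pose(); p=read_camera('wrist'); save(p,n+'_w.png')
for t in ['stone_center','corner','board','side_stop','end_stop']: print(t,[(r['confidence'],w(p,r['point'],ps)) for r in nets.mark_of(p,t)[:2]])
q=read_camera('top'); r=read_camera('scene')
a=cv2.resize(q['img'][120:280,240:400],None,fx=3,fy=3,interpolation=cv2.INTER_CUBIC)
u=proj(r,[580,50,30]).astype(int); b=cv2.resize(r['img'][u[1]-80:u[1]+80,u[0]-53:u[0]+53],None,fx=3,fy=3,interpolation=cv2.INTER_CUBIC)
cv2.imwrite('pics/'+n+'_ts.png',np.hstack([a,b])[:,:,::-1])
E
python3 g.py g1
```

```text
t 7.5 pos [578.8714  26.5617  81.9271] rot [-89.9281   0.5107  14.1558] F [-0.0317  0.9569 -5.0218] M [0.0421 0.0173 0.0251] open 49.69453479569302
tool shift cm [0.4972 2.1904 1.634 ] turn deg [-0.0735 -0.3445 -0.5105]
stone_center [(0.63, array([576.3805,  26.2797,  80.8138]))]
corner [(0.57, array([655.6642, 102.9172,  18.5525]))]
board []
side_stop [(0.71, array([544.5753,  79.5943,  19.6737]))]
end_stop []
```

View pics/g1_w.png

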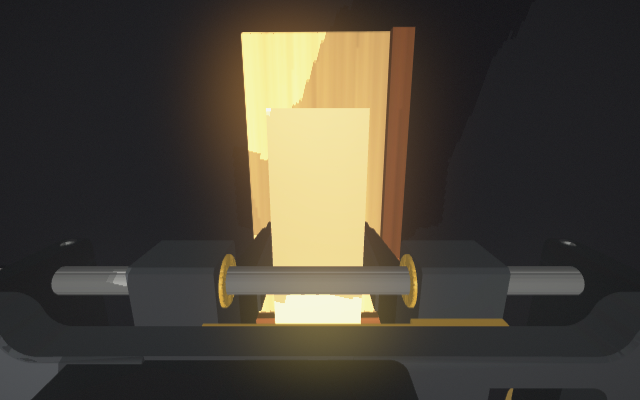

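View pics/g1_ts.png

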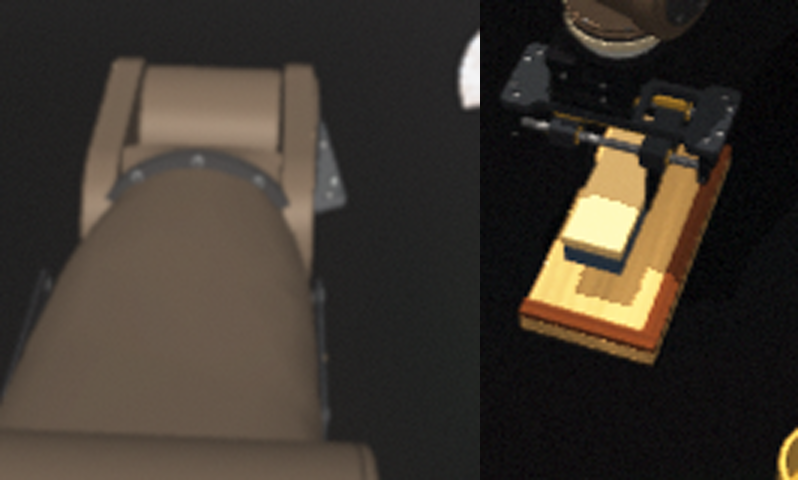

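Call:
apply_moves:
  increments:
    - [[0.25, 0.8, 0.8], [0, -0.35, -0.5], 4]
    - [[0.25, 0.8, 0.8], [0, 0, 0], 4]
    - [[0, 0.8, 0], [0, 0, 0], 4]
    - [[0, 0.8, 0], [0, 0, 0], 4]
    - [[0, 0, 0], [0, 0, 0], 4]

```text
t: 8.52
eef_pos: [579.7, 46.7, 47.4]
tcp_rot: [-1.569, -0.0, 0.257]
ft_force: [0.4, 0.2, -5.0]
opening: 0.524
```

```bash
python3 d.py 579.5 43.6 33.1 14.5
```

```text
t 8.525 pos [579.7455  46.6953  47.4417] rot [-89.9233  -0.0236  14.7351] F [ 0.397   0.1783 -5.0457] M [0.0286 0.0671 0.0397] open 49.74368959319586
tool shift cm [-0.1031  1.4337 -0.295 ] turn deg [-0.0768  0.2351  0.0234]
```

Call:
apply_moves:
  increments:
    - [[0, 0.5, -0.2], [0, 0.23, 0], 4]
    - [[0, 0.4, 0], [0, 0, 0], 4]
    - [[0, 0.15, 0], [0, 0, 0], 4]
    - [[0, 0.1, 0], [0, 0, 0], 4]
    - [[0, 0, 0], [0, 0, 0], 4]

```text
t: 9.15
eef_pos: [580.7, 44.2, 35.6]
tcp_rot: [-1.57, -0.001, 0.252]
ft_force: [0.9, 0.4, -5.2]
opening: 0.525
```

```bash
python3 d.py 579.5 43.6 33.1 14.5
```

```text
t 9.15 pos [580.7239  44.164   35.5704] rot [-89.9403  -0.0747  14.4498] F [ 0.8534  0.368  -5.2146] M [ 0.109   0.0013 -0.0007] open 49.88857690079574
tool shift cm [-0.1329  0.2468 -0.0243] turn deg [-0.0596 -0.0502  0.0747]
```

Call:
apply_moves:
  increments:
    - [[0, 0.08, 0], [0, 0, 0], 4]
    - [[0, 0.06, 0], [0, 0, 0], 4]
    - [[0, 0.05, 0], [0, 0, 0], 4]
    - [[0, 0.04, 0], [0, 0, 0], 4]
    - [[0, 0, 0], [0, 0, 0], 4]

```text
t: 9.78
eef_pos: [580.9, 44.2, 33.4]
tcp_rot: [-1.57, -0.002, 0.252]
ft_force: [0.7, -0.6, -5.6]
opening: 0.527
```

```bash
python3 d.py 591 59 33.1 14.5
```

```text
t 9.775 pos [580.8838  44.2134  33.4279] rot [-89.9487  -0.1061  14.4564] F [ 0.71   -0.6369 -5.5612] M [-0.013   0.0312 -0.0459] open 50.02787148881855
tool shift cm [1.3487 0.0363 1.1793] turn deg [-0.0513 -0.0435  0.1061]
```

Call:
apply_moves:
  increments:
    - [[0, 0.04, 0], [0, 0, 0], 4]
    - [[0, 0.04, 0], [0, 0, 0], 4]
    - [[0, 0.03, 0], [0, 0, 0], 4]
    - [[0, 0.03, 0], [0, 0, 0], 4]
    - [[0, 0, 0], [0, 0, 0], 4]

```text
t: 10.4
eef_pos: [581.1, 44.2, 33.1]
tcp_rot: [-1.57, -0.003, 0.252]
ft_force: [-0.8, 0.4, -1.2]
opening: 0.523
```

```bash
python3 d.py 591 59 33.1 14.5
```

```text
t 10.4 pos [581.0741  44.2189  33.1376] rot [-89.9646  -0.1618  14.4605] F [-0.8357  0.3561 -1.2257] M [0.1199 0.2642 0.002 ] open 49.675839301062766
tool shift cm [1.3302 0.0082 1.1834] turn deg [-0.0354 -0.0395  0.1618]
```

Call:
apply_moves:
  increments:
    - [[0, 0.02, 0], [0, 0, 0.15], 4]
    - [[0, 0.02, 0], [0, 0, 0], 4]
    - [[0, 0, 0.2], [0, 0, 0], 4]
    - [[0, 0, 0.3], [0, 0, 0], 4]
    - [[0, 0, 0.2], [0, 0, 0], 4]

```text
t: 11.02
eef_pos: [580.3, 51.1, 33.1]
tcp_rot: [-1.571, -0.002, 0.252]
ft_force: [0.4, -1.0, 0.9]
opening: 0.524
```

```bash
python3 d.py 591 59 33.1 14.5
```

```text
t 11.025 pos [580.2951  51.0572  33.1383] rot [-90.0197  -0.1362  14.4462] F [ 0.3702 -0.954   0.9118] M [-0.1889  0.0275  0.0098] open 49.76332087567763
tool shift cm [1.2348 0.0066 0.5021] turn deg [ 0.0197 -0.0539  0.1362]
```

Call:
apply_moves:
  increments:
    - [[0, 0, 0.12], [0, 0, 0], 4]
    - [[0, 0, 0.12], [0, 0, 0], 4]
    - [[0, 0, 0.1], [0, 0, 0], 4]
    - [[0, 0, 0.1], [0, 0, 0], 4]
    - [[0, 0, 0.05], [0, 0, 0], 4]

```text
t: 11.65
eef_pos: [579.7, 54.1, 33.2]
tcp_rot: [-1.574, -0.003, 0.252]
ft_force: [1.0, -3.4, 1.0]
opening: 0.524
```

```bash
python3 d.py 591 59 33.1 14.5
```

```text
t 11.65 pos [579.6803  54.1005  33.211 ] rot [-90.1763  -0.1703  14.4662] F [ 1.0066 -3.4087  1.0059] M [-0.4872  0.0458 -0.0904] open 49.75853628994288
tool shift cm [1.2184 0.0141 0.1917] turn deg [ 0.1764 -0.0341  0.1702]
```

Call:
apply_moves:
  increments:
    - [[0, 0, 0.1], [0, 0, 0], 4]
    - [[0, 0, 0.1], [0, 0, 0], 4]
    - [[0, 0, 0.1], [0, 0, 0], 4]
    - [[0, 0, 0.1], [0, 0, 0], 4]
    - [[0, 0, 0.1], [0, 0, 0], 4]

```text
t: 12.28
eef_pos: [579.7, 54.1, 33.3]
tcp_rot: [-1.579, -0.004, 0.252]
ft_force: [1.9, -9.2, 0.6]
opening: 0.525
```

```bash
python3 d.py 591 59 33.1 14.5
```

```text
t 12.275 pos [579.672   54.1487  33.3452] rot [-90.4978  -0.2123  14.4606] F [ 1.8984 -9.1876  0.583 ] M [-1.7503 -0.0715 -0.0077] open 49.87154927585283
tool shift cm [1.218  0.0274 0.1871] turn deg [ 0.4978 -0.0403  0.2121]
```

Call:
apply_moves:
  increments:
    - [[0, 0.03, 0], [0.4, 0, 0.1], 4]
    - [[0.1, 0.02, 0.03], [0.2, 0, 0.1], 4]
    - [[0.2, 0.02, 0.03], [0.1, 0, 0], 4]
    - [[0.2, 0.02, 0.03], [0.1, 0, 0], 4]
    - [[0.2, 0.02, 0.03], [0.1, 0, 0], 4]

```text
t: 12.9
eef_pos: [585.6, 55.6, 33.2]
tcp_rot: [-1.565, 0.002, 0.253]
ft_force: [-3.3, -4.8, 5.5]
opening: 0.525
```

```bash
python3 d.py 591 59 33.1 14.5
```

```text
t 12.9 pos [585.555   55.5538  33.1875] rot [-89.6558   0.1015  14.4833] F [-3.2844 -4.7786  5.5162] M [-1.3155  0.2573 -0.0893] open 49.837511964043465
tool shift cm [0.6134 0.0088 0.1974] turn deg [-0.3442 -0.017  -0.1015]
```

Call:
apply_moves:
  increments:
    - [[0.15, 0, 0.03], [-0.2, 0, 0], 4]
    - [[0.15, 0, 0.03], [0, 0, 0], 4]
    - [[0.12, 0, 0.03], [0, 0, 0], 4]
    - [[0.1, 0, 0.03], [0, 0, 0], 4]
    - [[0.1, 0, 0.03], [0, 0, 0], 4]

```text
t: 13.52
eef_pos: [590.3, 56.8, 33.1]
tcp_rot: [-1.57, 0.005, 0.253]
ft_force: [-2.5, -6.0, 3.1]
opening: 0.523
```

```bash
python3 d.py 591 59 33.1 14.5
```

```text
t 13.525 pos [590.2736  56.7885  33.1245] rot [-89.9455   0.286   14.4994] F [-2.5462 -5.979   3.1349] M [-0.9506  0.1065 -0.0853] open 49.657698236169445
tool shift cm [0.1257 0.002  0.1959] turn deg [-0.0545 -0.0007 -0.286 ]
```

Call:
apply_moves:
  increments:
    - [[0.1, 0, 0.03], [0, 0, -0.2], 4]
    - [[0.1, 0, 0.03], [0, 0, 0], 4]
    - [[0.1, 0, 0.03], [0, 0, 0], 4]
    - [[0.1, 0, 0.03], [0, 0, 0], 4]
    - [[0.1, 0, 0.03], [0, 0, 0], 4]

```text
t: 14.15
eef_pos: [592.1, 57.3, 33.1]
tcp_rot: [-1.571, 0.009, 0.253]
ft_force: [-4.6, -6.8, 5.3]
opening: 0.52
```

```bash
python3 d.py 591 59 33.1 14.5
```

```text
t 14.15 pos [592.095   57.2688  33.0696] rot [-89.9942   0.4958  14.5208] F [-4.6076 -6.845   5.2769] M [-1.2858  0.7258 -0.0793] open 49.3813457702657
tool shift cm [-0.0626 -0.0025  0.195 ] turn deg [-0.0057  0.0208 -0.4958]
```

Call:
apply_moves:
  increments:
    - [[0.03, 0.02, 0.02], [0, 0, -0.3], 4]
    - [[0.03, 0.02, 0.02], [0, 0, -0.25], 4]
    - [[0.06, 0.01, 0.03], [0, 0, -0.1], 4]
    - [[0.06, 0.01, 0.03], [0, 0, -0.1], 4]
    - [[0.06, 0.0, 0.03], [0, 0, -0.1], 4]

```text
t: 14.78
eef_pos: [592.3, 57.3, 33.1]
tcp_rot: [-1.571, -0.001, 0.253]
ft_force: [-1.4, -6.8, 3.1]
opening: 0.523
```

```bash
python3 d.py 591 59 33.1 14.5; python3 g.py g2
```

```text
t 14.775 pos [592.2628  57.3183  33.0704] rot [-90.0367  -0.0733  14.5233] F [-1.3989 -6.7675  3.0936] M [-1.0741  0.545  -0.0744] open 49.692064734277025
tool shift cm [-0.0801 -0.0032  0.1945] turn deg [0.0367 0.0233 0.0734]
stone_center [(0.9, array([587.1302,  57.685 ,  35.1286]))]
corner [(0.87, array([654.9544, 100.1735,  19.0471]))]
board []
side_stop [(0.94, array([544.2561,  79.4028,  18.1451]))]
end_stop []
```

View pics/g2_ts.png

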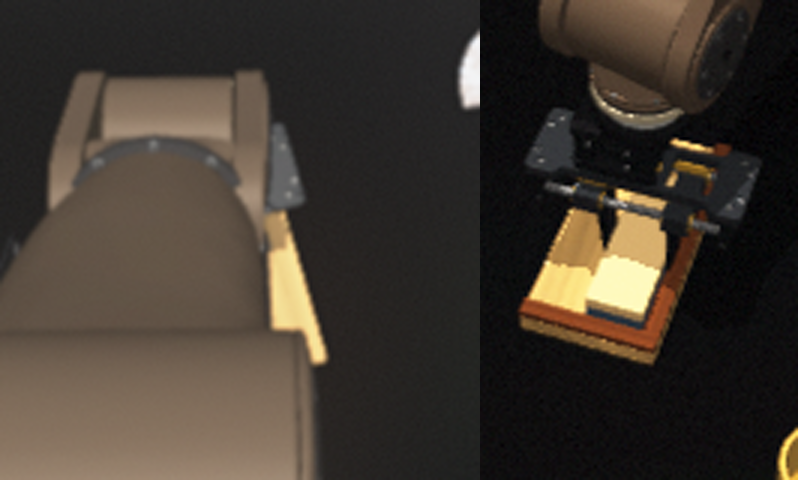

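Call:
apply_moves:
  increments:
    - [[0.1, 0, 0.03], [0, 0, -0.05], 4]
    - [[0.12, 0, 0.03], [0, 0, -0.05], 4]
    - [[0.12, 0, 0.03], [0, 0, -0.1], 4]
    - [[0.12, 0, 0.03], [0, 0, -0.1], 4]
    - [[0.12, 0, 0.03], [0, 0, -0.1], 4]

```text
t: 15.8
eef_pos: [592.2, 57.3, 33.1]
tcp_rot: [-1.571, 0.005, 0.254]
ft_force: [-5.9, -8.6, 5.8]
opening: 0.522
```

```bash
python3 d.py 591 59 33.1 14.5; cat > z.py <<'E'
from h import *
import sys
r=read_camera('scene'); u=proj(r,[620,70,30]).astype(int)
b=cv2.resize(r['img'][u[1]-40:u[1]+35,u[0]-50:u[0]+50],None,fx=8,fy=8,interpolation=cv2.INTER_NEAREST)[:,:,::-1].copy()
cv2.imwrite('pics/'+sys.argv[1],b)
E
python3 z.py z1.png
```

```text
t 15.8 pos [592.16    57.2854  33.0581] rot [-90.0293   0.298   14.5289] F [-5.9435 -8.5951  5.7746] M [-1.3085  0.9606 -0.1205] open 49.59329716285077
tool shift cm [-0.0693 -0.0039  0.1951] turn deg [ 0.0294  0.029  -0.298 ]
```

View pics/z1.png

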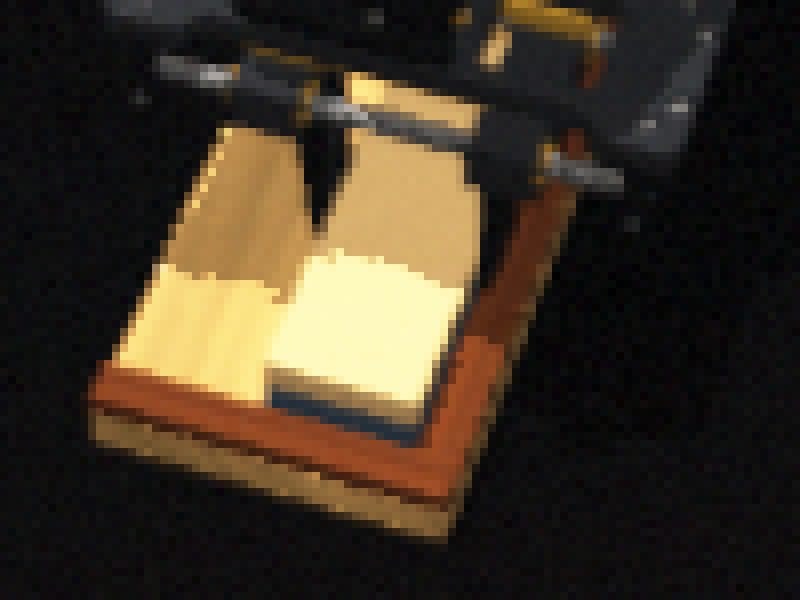

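Call:
apply_moves:
  increments:
    - [[0.08, -0.01, 0.05], [0.1, 0, -0.35], 4]
    - [[0.1, 0, 0.06], [0, 0, -0.25], 4]
    - [[0.12, 0, 0.06], [0.05, 0, -0.25], 4]
    - [[0.12, 0, 0.06], [0.05, 0, -0.25], 4]
    - [[0.12, 0, 0.06], [0.05, 0, -0.25], 4]

```text
t: 16.48
eef_pos: [592.5, 57.4, 33.1]
tcp_rot: [-1.569, -0.007, 0.255]
ft_force: [-3.8, -8.9, 4.3]
opening: 0.525
```

```bash
python3 d.py 591 59 33.1 14.5
```

```text
t 16.475 pos [592.4865  57.3982  33.0562] rot [-89.8899  -0.4175  14.5856] F [-3.8221 -8.8602  4.2754] M [-1.9714  0.8161 -0.1482] open 49.85680845191278
tool shift cm [-0.1035 -0.0048  0.1925] turn deg [-0.1104  0.086   0.4174]
```

Call:
apply_moves:
  increments:
    - [[0.1, 0, 0.05], [0, 0, 0.25], 4]
    - [[0.12, 0, 0.06], [0, 0, -0.1], 4]
    - [[0.14, 0, 0.07], [0.05, 0, -0.17], 4]
    - [[0.14, 0, 0.07], [0.05, 0, -0.17], 4]
    - [[0.14, 0, 0.07], [0.05, 0, -0.17], 4]

```text
t: 17.1
eef_pos: [592.5, 57.4, 33.0]
tcp_rot: [-1.568, 0.0, 0.255]
ft_force: [-5.8, -11.1, 6.7]
opening: 0.524
```

```bash
python3 d.py 591 59 33.1 14.5
```

```text
t 17.1 pos [592.4531  57.3798  33.016 ] rot [-89.8521   0.0211  14.6162] F [ -5.8091 -11.0845   6.7201] M [-2.2899  0.8883 -0.1299] open 49.78689305106273
tool shift cm [-0.0997 -0.0079  0.1935] turn deg [-0.1479  0.1162 -0.0212]
```

Call:
apply_moves:
  increments:
    - [[0.16, -0.02, 0.06], [0, 0, -0.15], 4]
    - [[0.18, -0.02, 0.06], [0, 0, -0.2], 4]
    - [[0.2, -0.02, 0.06], [0, 0, -0.22], 4]
    - [[0.2, -0.02, 0.06], [0, 0, -0.22], 4]
    - [[0.2, -0.02, 0.06], [0, 0, -0.22], 4]

```text
t: 17.73
eef_pos: [592.6, 57.4, 33.0]
tcp_rot: [-1.569, 0.003, 0.256]
ft_force: [-8.9, -12.8, 6.7]
opening: 0.524
```

```bash
python3 d.py 591 59 33.1 14.5; python3 z.py z2.png;python3 d.py 591 59 33.1 14.5
```

```text
t 17.725 pos [592.5719  57.4134  33.0118] rot [-89.8927   0.1815  14.6416] F [ -8.9394 -12.7581   6.6764] M [-2.1425  1.3888 -0.1645] open 49.73467218168549
tool shift cm [-0.112  -0.0081  0.1933] turn deg [-0.1071  0.1414 -0.1817]
t 17.775 pos [592.5689  57.4213  32.9788] rot [-89.8929   0.1847  14.6443] F [ -7.0942 -12.4068   5.5585] M [-2.1023  1.3383 -0.1714] open 49.83084416405943
tool shift cm [-0.1119 -0.0114  0.1924] turn deg [-0.1069  0.1441 -0.1849]
```

Call:
apply_moves:
  increments:
    - [[0.2, -0.05, 0.06], [0, 0, -0.28], 4]
    - [[0.22, -0.05, 0.06], [0, 0, -0.25], 4]
    - [[0.22, -0.05, 0.06], [0, 0, -0.25], 4]
    - [[0.22, -0.05, 0.06], [0, 0, -0.25], 4]
    - [[0.22, -0.05, 0.06], [0, 0, -0.25], 4]

```text
t: 18.4
eef_pos: [592.6, 57.4, 33.0]
tcp_rot: [-1.569, 0.005, 0.256]
ft_force: [-8.1, -12.2, 3.7]
opening: 0.524
```

```bash
python3 d.py 591 59 33.1 14.5; for i in 1 2 3 4 5 6; do python3 z.py z3.png; done; python3 d.py 591 59 33.1 14.5; python3 z.py z3.png; python3 d.py 591 59 33.1 14.5
```

```text
t 18.4 pos [592.6327  57.4454  32.9752] rot [-89.8891   0.2931  14.661 ] F [ -8.1015 -12.1668   3.6785] M [-2.2509  1.3631 -0.1959] open 49.78242583426721
tool shift cm [-0.1187 -0.0115  0.1917] turn deg [-0.1105  0.1607 -0.2933]
t 18.7 pos [592.6466  57.4512  33.0125] rot [-89.8901   0.2891  14.6575] F [ -7.4342 -12.3213   2.789 ] M [-2.1728  1.2968 -0.1242] open 49.82891453413412
tool shift cm [-0.1201 -0.0078  0.1915] turn deg [-0.1095  0.1573 -0.2892]
t 18.75 pos [592.6665  57.4512  33.0014] rot [-89.8917   0.2876  14.6598] F [ -8.6465 -13.5231   4.0176] M [-2.1916  1.3082 -0.1152] open 49.58459010108796
tool shift cm [-0.1221 -0.0089  0.192 ] turn deg [-0.1079  0.1595 -0.2878]
```

View pics/z3.png

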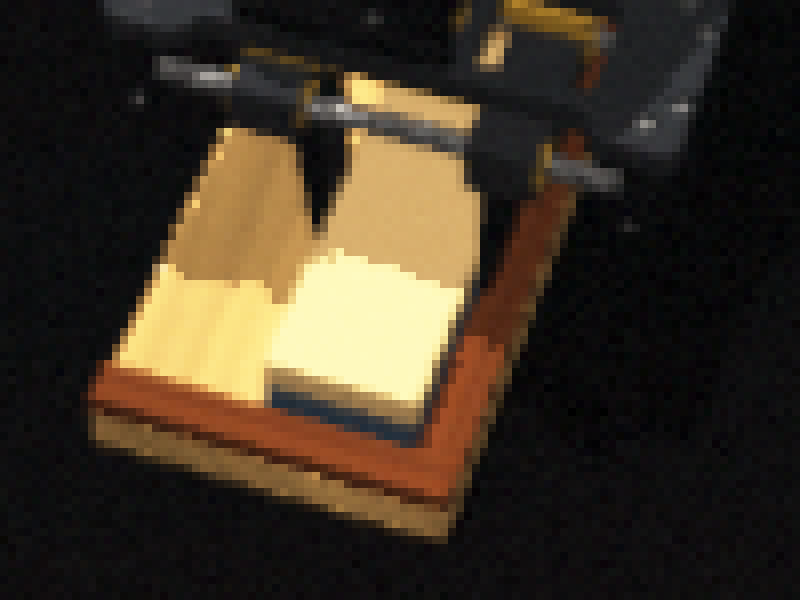

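Call:
apply_moves:
  increments:
    - [[0.22, -0.04, 0.06], [0, 0, -0.5], 4]
    - [[0.22, -0.04, 0.06], [0, 0, -0.3], 4]
    - [[0.22, -0.04, 0.06], [0, 0, -0.28], 4]
    - [[0.22, -0.04, 0.06], [0, 0, -0.28], 4]
    - [[0.22, -0.04, 0.06], [0, 0, -0.28], 4]

```text
t: 19.38
eef_pos: [592.7, 57.5, 33.0]
tcp_rot: [-1.569, 0.001, 0.256]
ft_force: [-9.1, -12.3, 5.1]
opening: 0.525
```

```bash
python3 d.py 591 59 33.1 14.5; for i in 1 2 3 4 ; do python3 z.py z4.png; done; python3 d.py 591 59 33.1 14.5
```

```text
t 19.375 pos [592.6784  57.4692  32.9819] rot [-89.8769   0.0648  14.6643] F [ -9.1189 -12.305    5.129 ] M [-2.3046  1.4873 -0.2203] open 49.85800806227727
tool shift cm [-0.1236 -0.0113  0.1906] turn deg [-0.1231  0.1643 -0.065 ]
t 19.575 pos [592.6924  57.4617  32.9846] rot [-89.8788   0.0636  14.6679] F [ -8.3992 -13.473    5.664 ] M [-2.2883  1.5178 -0.1797] open 49.78765369315139
tool shift cm [-0.1248 -0.011   0.1917] turn deg [-0.1211  0.1679 -0.0638]
```

Steady, level, and about 11 N on each axis. Handing in.

```bash
python3 -c "
from h import *
print(env.job_done())"
```

```text
the job is handed in; nothing more can be done
None
```

The stone is on the board, pushed into the corner, and I handed the job in at about 19.6 s with the gripper still on it. I gripped it across its width, lifted it, lowered it in steps of under 1 mm onto the board, then slid it to the side stop and on to the end stop.

**Last checks**
- **Position and level:** The tool stayed put over 0.2 s of holding. It was level to about 0.1°, at the height expected for a stone lying flat.
- **Push:** In the board's axes the wrist reads about 11–12 N towards the end stop and about 10–11 N towards the side stop, with about 11 N pressing on the board. Friction on the board takes a few of those newtons, so the force actually reaching each stop is lower and was not measured separately.
- **Fit:** The last zoomed picture viewed, taken shortly before a final small tilt correction, shows no visible gap at either stop. It is coarse, at several millimetres per pixel.
- **Disagreement:** The network put the stone's centre (587, 58) about 5 mm behind the tool along the stone, in a reading taken before the last few pushes. That is about its accuracy. Further commanded pushes gave almost no motion while the force rose, so I trusted the contact instead.
- **Bystanders:** I did not take a final picture of the bowl, chopstick holder and spatula. The arm's path stayed well clear of them.

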